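# Open the screw jar in its cradle

### The arm

A 7-joint arm with a two-finger parallel gripper is mounted at the origin on the work surface. World frame = base frame: x ahead of the robot, y to its left, z up, the work surface at z = 0. Lengths are in m, angles in rad, forces in N, time in s.
With the tool pointing down it reaches from about 0.35 to 0.9 m from the base axis. Payload 19.9 kg.
Tool frame: the origin (TCP) lies at the very end of the fingers, on their centre line; the grasp point (between the pads) lies 19 mm behind it; x points along the fingers, y is the direction in which the jaws open and shut, and the axes are right-handed (so a half turn about x gives the same grasp; the last joint's range is limited). The gripper opens to 94 mm and grips with 3 to 60 N. Pads are 16 mm wide; open, the fingers measure 119 mm over their backs; the gripper's body (75 mm by 177 mm) begins 78 mm behind the grasp point.
Start: joints at [-1.165, 0.417, -0.01, 1.614, 0.005, 1.111, -0.053], TCP at [0.271, 0.563, 0.205] pointing down, gripper open.
Joint ranges: [-2.81, 2.81], [-0.39, 2.02], [-1.27, 1.25], [0.06, 2.57], [-1.19, 4.33], [0.19, 2], [-2.82, 2.82]. Speed limits (rad/s): [1.89, 1.89, 2.39, 2.39, 3.01, 3.01, 3.01].

### API

Orientations are given as a unit quaternion [x, y, z, w].
In Python, from station import * gives the robot as it stands.
- The arm moves only by the tool apply_moves, never from a script. Its argument "commands" is a list that holds one entry, the list of rows, each a list of 7 numbers: the finger opening in cm, from 0 to 9.4, then the shift along the tool's x, y, z in cm, then the turn, a rotation vector about the tool's x, y, z in degrees. In form: [[[grip, x, y, z, rx, ry, rz], ...]]. A call has 1 to 5 rows; each row is the pose to reach, as a shift and turn from the pose measured when the call began, along the tool's axes at that moment; what a row does not reach only later rows make up. A row lasts 1/10 s, in which the tool goes at most 50 mm and 8.59 degrees, less where a joint would pass 70% of its speed; a pose out of reach is approached as far as the arm can. A call with a gripper value outside its range is refused whole. The fingers move at their own pace and stop on an object; "grip_force" is the grip in N (left out, the last holds). Time passes only in rows, so rows that repeat a pose let the fingers close. It gives the time, the measured TCP pose, the force and the opening at its end, in the units of the state.
- state(): the state, without advancing time (a new reading comes with each control period).
- grab_frame(name): name is "side" or "top"; returns (picture, depth): 400x640x3 uint8, red, green, blue; 400x640 float32, m along the optical axis (not along the pixel's ray), 0 where there is no reading.
- calibration(name): a dict with "K" (3x3 intrinsics, pixels), "world_from_camera" (4x4, takes a point from camera to world coordinates). Camera axes: x right, y up, looking along -z (the intrinsics and any distortion apply to the point x, -y, -z); pixel columns grow to the right and rows downward; lengths in m; the calibration is good to about 2 mm. A picture is of the moment at which its call begins. calibration takes no time and is no camera call.
- hand_in(): hands the job in, once; it reports no verdict.
Trained networks look in the newest picture that a camera, given by its name, has taken for a name from the list of things; names that differ only in an ending like _2 or _b are one class to them, and where a whole thing is asked for, a point or a joint stands for the part that bears it (a point fixed in the world has none). Each returns a list of dicts, best first, with "conf" (0 to 1); they miss things now and then, are a little off and sometimes report something else, mostly with a low value. They report only what shows in the picture. A call takes as long as a camera call. They do not tell look-alikes from the thing itself.
- silhouettes(name, camera): "mask" (400x640 bool, what is visible of it) and "rect" ([left, top, right, bottom] in pixels, round what is visible of it).
The state is a dict: "time": time; "qpos": joint angles; "joint_velocities": joint speeds; "effort": joint torques, N m; "eef_pos": TCP position; "tool_rot": TCP orientation; "contact_force": force on the tool from outside, world axes, zero at the start; "ft_torque": the same for the moment, N m; "finger_gap": opening from 0.0 (shut) to 1.0 (fully open).
Only numpy, scipy, OpenCV 4.12 (cv2) and the standard library are available. Lean on these libraries where they do the work, as an engineer would, in place of code of your own. Each camera call takes 0.05 s, during which the arm holds its last target. There are 200 camera calls.

### The job

Pick the square jar up by its body, stand it in the plywood cradle and let go; the cradle keeps it from turning. Then unscrew its cap anticlockwise, taking a fresh grip for each part turn as needed, lift the cap off without pulling the jar out of the cradle, and lay the cap flat in the metal tray without dropping it. Never carry the jar by its cap or tip it, and leave the other things on the bench where they are.

Things in the scene. Friction and masses are not known exactly. Their poses are not given: they have to be found in the camera images.
- jar: Square grey plastic jar full of screws, 66 x 66 mm, 80 mm high to its flat shoulder, about 0.55 kg. Above it a round threaded neck (50 mm over the thread) rises to 111 mm, hidden by the cap at first. Origin: centre of its underside; z up, x and y square to its sides. It starts standing on the bench, left or right of the cradle.
- cap: Round black ribbed screw cap, 61 mm across, 32 mm high, 3 mm wall, 50 g. Origin: centre of its lower (open) rim; z to its closed top. Screwed home, its origin is 83 mm above the jar's underside. Right-hand thread: turn anticlockwise seen from above; it climbs 24 mm per turn and is free after 0.6 turn (3.7 rad) relative to the jar, which can itself turn 0.2 rad in the cradle. Turns easily and stays put.
- cradle: Plywood block fixed to the bench, 98 x 98 mm, 38 mm high, with a square pocket 74 x 74 mm, open at the top, 30 mm deep (pocket floor 8 mm above the bench); a low screw tab on two sides. Origin: centre of its underside; x and y square to its walls, z up. The jar stands in it with 4 mm clearance each side, in any quarter turn.
- tray: Shallow square metal tray fixed to the bench, 145 x 145 mm outside, rim 16 mm high, floor and walls 4 mm thick, on the other side of the cradle from where the jar starts. Origin: centre of its underside; x and y square to its sides, z up.
- round_jar: Bystander: round grey jar, 72 mm diameter, 92 mm high, origin under its centre. Leave alone.
- glue: Bystander: white bottle, 60 mm diameter, 170 mm high, origin under its centre. Leave alone.
- square: Bystander: try square lying flat, blade 160 mm along its x, stock 110 mm along its y, 14 mm high. Leave alone.
- driver: Bystander: screwdriver lying on the bench. Leave alone.
- offcut: Bystander: wood offcut 90 x 50 x 20 mm. Leave alone.
- tape: Bystander: roll of paper tape, 90 mm diameter, 24 mm high, lying flat. Leave alone.
Mind the look-alikes: they are no part of the job. What is shaped like the tray but turquoise is not meant. There is more than one size of the cap; the one meant has the size given above.

How it is judged:
On the way, in this order (a step that is already met when the one before it is completed fails the run):
1. the jar stands in the cradle, released, its cap still on (x of jar in the frame of cradle between -0.008 and 0.008 m and y of jar in the frame of cradle between -0.008 and 0.008 m and z of jar in the frame of cradle below 0.0135 m and angle between jar's own z axis and vertical below 0.12 rad and contact force between the fingers and jar below 0.5 N and linear speed of jar below 0.02 m/s and z of cap in the frame of jar below 0.09 m), for 0.2 s.
2. the cap is off, lifted clear of the neck, while the jar stays in the cradle (x of jar in the frame of cradle between -0.008 and 0.008 m and y of jar in the frame of cradle between -0.008 and 0.008 m and z of jar in the frame of cradle below 0.0135 m and angle between jar's own z axis and vertical below 0.12 rad and z of cap in the frame of jar above 0.118 m), for 0.1 s.
At the end, for the whole second after the job is handed in: The jar stands upright (within 0.12 rad) on the pocket floor of the cradle (within 8 mm of its centre each way, raised less than 6 mm), its cap lies flat (within 0.1 rad, either way up) on the floor of the tray, its centre within 45 mm of the tray's centre along both tray axes, and both are at rest (x of jar in the frame of cradle between -0.008 and 0.008 m and y of jar in the frame of cradle between -0.008 and 0.008 m and z of jar in the frame of cradle below 0.0135 m and angle between jar's own z axis and vertical below 0.12 rad and x of cap in the frame of tray between -0.045 and 0.045 m and y of cap in the frame of tray between -0.045 and 0.045 m and height (world z) of cap below 0.042 m and (angle between cap's own z axis and vertical below 0.1 rad or angle between cap's own z axis and vertical above 3.04 rad) and linear speed of each of cap, jar below 0.02 m/s); the robot touches nothing.
It fails at once if the jar is carried by its cap (lifted more than 25 mm above the bench with the fingers on the cap) (contact force between the fingers and cap above 2 N and height (world z) of jar above 0.025 m).
It fails at once if the jar is tipped by more than 0.45 rad (angle between jar's own z axis and vertical above 0.45 rad).
It fails at once if the cap, off the jar, is dropped (falls free at more than 0.7 m/s) (contact force between the fingers and cap below 0.1 N and linear speed of cap above 0.7 m/s and distance between cap and jar above 0.125 m).
It fails at once if another thing on the bench is moved by more than 40 mm (distance of any of round_jar, glue, square, driver, offcut, tape from where it was at the start of the episode above 0.04 m).
It also fails if it takes over 69 s, if anything falls off the work surface, if the arm or the gripper's body presses on something with over 40 N, if the wrist force passes 120 N, or if a joint passes its speed limit or range.

## Working session

There is one attempt and no reset: what is moved stays moved. The work goes in short steps, Python scripts to look and compute and a tool call to move; the robot and the scene stay as the last step left them, time stands still between calls to the robot, and variables do not carry over. Pictures are saved under pics/ and viewed, about 8 in all and at most 12, crops included, and the job is handed in when it is done.

Besides the shell and the picture viewer there is one more tool, called as a command line: name --argument value ..., lists and objects as JSON in quotes. apply_moves: Moves the arm, as the interface text tells. Its arguments: {"type":"object","properties":{"commands":{"type":"array"},"grip_force":{"type":"number"}},"required":["commands"]}

```bash
ls; mkdir -p pics
cat > h.py <<'E'
from station import *
import numpy as np, cv2
from scipy.spatial.transform import Rotation as R
def cloud(name,depth):
    c=calibration(name);K=np.array(c["K"]);T=np.array(c["world_from_camera"])
    v,u=np.mgrid[0:400,0:640]
    d=depth
    p=np.stack([(u-K[0,2])/K[0,0]*d,-(v-K[1,2])/K[1,1]*d,-d],-1)
    return p@T[:3,:3].T+T[:3,3]
E
python3 - <<'E'
from h import *
ims={}
s=state();print(s)
for n in("top","side"):
    im,d=grab_frame(n);P=cloud(n,d);np.save(n+".npy",P);cv2.imwrite(f"pics/{n}0.png",im[...,::-1])
    c=calibration(n);print(n,np.round(c["K"],1).tolist(),np.round(c["world_from_camera"],3).tolist(),[k for k in c])
    for t in("jar","cap","cradle","tray"):
        for r in silhouettes(t,n)[:4]:
            m=r["mask"]&(d>0);q=P[m]
            if len(q): print(n,t,round(r["conf"],2),r["rect"],np.round(np.median(q,0),3),"z",np.round(np.percentile(q[:,2],[5,95]),3))
E
```

```text
pics
{'time': 0.0, 'qpos': array([-1.16450142,  0.41798992, -0.01028339,  1.61413789,  0.00469995,
        1.11068902, -0.0530409 ]), 'joint_velocities': array([ 6.17028549e-04,  5.97574170e-04,  2.55631077e-04, -5.82346482e-05,
        2.67080224e-04, -9.03508994e-06, -4.26316361e-04]), 'effort': array([-1.56842584e-04, -8.51239657e+01,  6.38489798e-01, -4.26019764e+01,
       -4.87968558e-02,  1.83245132e-02,  1.15314865e-04]), 'eef_pos': array([0.27047827, 0.56304434, 0.20483067]), 'tool_rot': array([ 0.15659719,  0.68951309, -0.15743767,  0.68939277]), 'contact_force': array([ 0.33060198,  0.21001071, -0.26356793]), 'ft_torque': array([-0.04904455, -0.01798274,  0.02508874]), 'finger_gap': 0.9986276496296415}
top [[477.3, 0.0, 321.9], [0.0, 477.3, 195.3], [0.0, 0.0, 1.0]] [[-0.002, 0.988, -0.151, 0.29], [-1.0, -0.004, -0.016, -0.054], [-0.017, 0.151, 0.988, 1.231], [0.0, 0.0, 0.0, 1.0]] ['K', 'world_from_camera']
top jar 0.75 [411.6, 169.9, 445.9, 206.2] [ 0.472 -0.277  0.069] z [0.014 0.082]
top cap 0.95 [423.1, 169.7, 446.7, 199.3] [ 0.489 -0.302  0.115] z [0.096 0.119]
top cap
[... 399 characters left out ...]
]
side [[482.7, 0.0, 318.5], [0.0, 482.7, 192.1], [0.0, 0.0, 1.0]] [[0.89, 0.232, -0.393, -0.12], [-0.456, 0.469, -0.757, -1.208], [0.009, 0.852, 0.523, 0.862], [0.0, 0.0, 0.0, 1.0]] ['K', 'world_from_camera']
side jar 0.93 [349.0, 225.8, 378.1, 256.4] [ 0.469 -0.334  0.047] z [0.008 0.08 ]
side cap 0.68 [355.6, 211.0, 379.2, 234.1] [ 0.484 -0.317  0.113] z [0.083 0.117]
side cap 0.63 [344.1, 259.6, 373.6, 291.9] [ 0.401 -0.424  0.04 ] z [0.008 0.044]
side cradle 0.67 [296.9, 187.4, 335.9, 210.3] [ 0.485 -0.023  0.023] z [0.006 0.04 ]
side tray 0.63 [186.9, 166.5, 223.7, 189.2] [0.203 0.306 0.005] z [0.001 0.016]
side tray 0.62 [247.5, 154.9, 294.8, 178.8] [0.439 0.266 0.006] z [0.001 0.016]
```

View pics/top0.png

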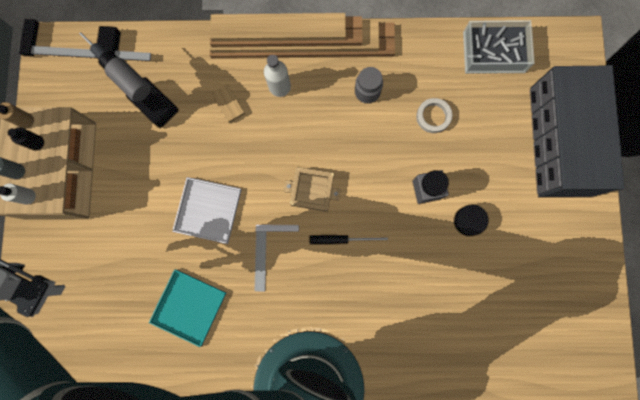

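View pics/side0.png

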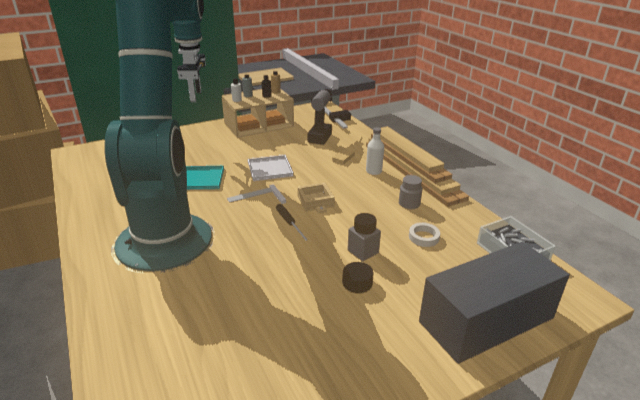

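```bash
cat >> h.py <<'E'
from scipy.optimize import least_squares
def sqfit(xy,side,c0,yaw0):
    # points lie on the outline of a square of given side
    def f(p):
        q=(xy-p[:2])@R.from_euler('z',p[2]).as_matrix()[:2,:2]
        return np.abs(q).max(1)-side/2
    b=min((least_squares(f,[*c0,y],loss='soft_l1',f_scale=.002) for y in yaw0+np.array([-.5,-.25,0,.25,.5])),key=lambda r:r.cost)
    return b.x,np.median(np.abs(f(b.x)))
def circ(xy,r,c0):
    b=least_squares(lambda p:np.linalg.norm(xy-p,axis=1)-r,c0,loss='soft_l1',f_scale=.002);return b.x
E
python3 - <<'E'
from h import *
T=np.load("top.npy");S=np.load("side.npy")
def sel(P,c,r,z0,z1):
    q=P.reshape(-1,3);return q[(np.linalg.norm(q[:,:2]-c,axis=1)<r)&(q[:,2]>z0)&(q[:,2]<z1)]
for n,P in(("top",T),("side",S)):
    c=sel(P,[.485,-.305],.06,.108,.125)
    print(n,"cap top mean",c.mean(0).round(4),len(c),"rect",cv2.minEnclosingCircle(c[:,:2].astype(np.float32)), cv2.minAreaRect(c[:,:2].astype(np.float32)))
    j=sel(P,[.485,-.305],.06,.015,.074);print(n,"jar",len(j),sqfit(j[:,:2],.066,[.485,-.305],0))
    k=sel(P,[.491,-.008],.09,.034,.045);r=cv2.minAreaRect(k[:,:2].astype(np.float32));print(n,"cradle",len(k),r,k[:,2].mean(), sqfit(k[:,:2],.086,[.491,-.008],0))
    t=sel(P,[.44,.266],.12,.012,.02);print(n,"tray",len(t),cv2.minAreaRect(t[:,:2].astype(np.float32)),sqfit(t[:,:2],.141,[.44,.266],0.3))
    t=sel(P,[.405,-.41],.06,.03,.06);print(n,"loose cap",cv2.minEnclosingCircle(t[:,:2].astype(np.float32)),t[:,2].max())
j=np.vstack([sel(P,[.485,-.305],.06,.015,.074) for P in(T,S)]);print("both",sqfit(j[:,:2],.066,[.485,-.305],0))
a=cv2.imread("pics/top0.png")[160:240,270:480];cv2.imwrite("pics/c0.png",cv2.resize(a,None,fx=3.8,fy=3.8,interpolation=cv2.INTER_CUBIC))
E
```

```text
top cap top mean [ 0.4907 -0.3045  0.1152] 515 rect ((0.49117782711982727, -0.30532583594322205), 0.030586037784814835) ((0.4909919500350952, -0.3044799864292145), (0.05870654806494713, 0.058715857565402985), 48.873905181884766)
top jar 183 (array([ 0.49183408, -0.30550682,  0.18872819]), np.float64(0.0003213848386219853))
top cradle 594 ((0.49066412448883057, -0.00764494389295578), (0.0978231132030487, 0.09830718487501144), 80.56169128417969) 0.03796183573039753 (array([ 0.49073129, -0.00767536, -0.16084208]), np.float64(0.0030841781086148323))
top tray 332 ((0.4398540258407593, 0.26444900035858154), (0.14604592323303223, 0.14480060338974), 77.48504638671875) (array([ 0.43948228,  0.26404773, -0.21898375]), np.float64(0.0010541545999725524))
top loose cap ((0.40922704339027405, -0.40899160504341125), 0.040231771767139435) 0.048652188670308405
side cap top mean [ 0.4894 -0.3096  0.1144] 264 rect ((0.49149948358535767, -0.3079403042793274), 0.032915204763412476) ((0.4907627999782562, -0.30844971537590027), (0.060409221798181534, 0.06185537204146385), 84.94009399414062)
side jar 551 (array([ 0.49191892, -0.3055209 ,  0.19844278]), np.float64(0.0010017587741236525))
side cradle 245 ((0.49021923542022705, -0.009938754141330719), (0.10578488558530807, 0.09978574514389038), 80.08123779296875) 0.03783818045393603 (array([ 0.48917376, -0.01136384, -0.16565315]), np.float64(0.0031508303063091936))
side tray 156 ((0.4389447271823883, 0.2626643776893616), (0.1562010794878006, 0.14481104910373688), 77.68986511230469) (array([ 0.43824719,  0.26133394, -0.21467651]), np.float64(0.0017084376024271153))
side loose cap ((0.40896713733673096, -0.4108050763607025), 0.041805852204561234) 0.04682861118834458
both (array([ 0.49190674, -0.30550899,  0.1950382 ]), np.float64(0.0007680020061627685))
```

View pics/c0.png

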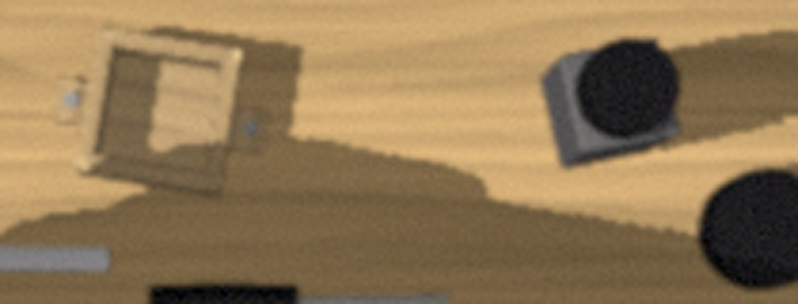

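```bash
cat >> h.py <<'E'
def plan(pos,yaw):
    s=state();M=R.from_quat(s["tool_rot"]);y=M.as_matrix()[:,1];a=np.arctan2(y[1],y[0])
    yaw=a+(yaw-a+np.pi)%(2*np.pi)-np.pi
    T=R.from_matrix(np.array([[0,0,-1],[np.cos(yaw),np.sin(yaw),0],[np.sin(yaw),-np.cos(yaw),0]]).T)
    sh=M.inv().apply(np.array(pos)-s["eef_pos"])*100;rv=(M.inv()*T).as_rotvec()*180/np.pi
    print("t",round(s["time"],2),"pos",s["eef_pos"].round(4),"yaw",round(a,3),"tilt",np.round(np.degrees(np.arccos(-M.as_matrix()[2,0])),2),"j",s["qpos"].round(2),"F",s["contact_force"].round(1),"gap",round(s["finger_gap"]*94,1))
    print(" -> shift cm",sh.round(2),"rot deg",rv.round(2))
E
python3 -c "
from h import *
print(R.from_quat(state()['tool_rot']).as_matrix().round(3))
plan([.4915,-.3052,.2],.195);plan([.4915,-.3052,.2],.195+np.pi/2);plan([.4915,-.3052,.2],.195-np.pi/2)"
```

```text
[[-0.     0.433  0.901]
 [-0.     0.901 -0.433]
 [-1.    -0.     0.   ]]
t 0.5 pos [0.2706 0.5634 0.2054] yaw 1.123 tilt 0.01 j [-1.16  0.42 -0.01  1.61  0.    1.11 -0.05] F [ 0.3 -0.2  0.4] gap 94.3
 -> shift cm [  0.55 -68.73  57.52] rot deg [53.17  0.    0.  ]
t 0.5 pos [0.2706 0.5634 0.2054] yaw 1.123 tilt 0.01 j [-1.16  0.42 -0.01  1.61  0.    1.11 -0.05] F [ 0.3 -0.2  0.4] gap 94.3
 -> shift cm [  0.55 -68.73  57.52] rot deg [-3.683e+01  0.000e+00  1.000e-02]
t 0.5 pos [0.2706 0.5634 0.2054] yaw 1.123 tilt 0.01 j [-1.16  0.42 -0.01  1.61  0.    1.11 -0.05] F [ 0.3 -0.2  0.4] gap 94.3
 -> shift cm [  0.55 -68.73  57.52] rot deg [ 1.4317e+02  1.0000e-02 -0.0000e+00]
```

apply_moves --commands '[[[9.4,-1,-3.4,3.7,0,0,0],[9.4,-2,-6.8,7.3,0,0,0],[9.4,-2,-10,11,0,0,0],[9.4,-2,-13.5,14.7,0,0,0],[9.4,-2,-17,18,0,0,0]]]'

```text
time: 1.0
eef_pos: [0.3598, 0.3302, 0.2256]
tool_rot: [0.157, 0.689, -0.157, 0.69]
contact_force: [1.7, 0.4, 0.2]
finger_gap: 1.001
```

apply_moves --commands '[[[9.4,0,-3.4,3.7,0,0,0],[9.4,0,-6.8,7.3,0,0,0],[9.4,0,-10,11,0,0,0],[9.4,0,-13.5,14.7,0,0,0],[9.4,0,-17,18,0,0,0]]]'

```text
time: 1.5
eef_pos: [0.449, 0.0971, 0.2259]
tool_rot: [0.157, 0.689, -0.157, 0.69]
contact_force: [0.3, 0.6, 0.5]
finger_gap: 1.001
```

```bash
python3 -c "
from h import *
plan([.4915,-.3052,.2],.195)"
```

```text
t 1.5 pos [0.449  0.0971 0.2259] yaw 1.123 tilt 0.08 j [-0.57  0.09  0.31  1.99 -0.03  1.06  0.88] F [0.3 0.6 0.5] gap 94.1
 -> shift cm [  2.56 -34.42  21.26] rot deg [53.16  0.   -0.09]
```

apply_moves --commands '[[[9.4,0,-4,2.5,8,0,0],[9.4,0,-8,5,16,0,0],[9.4,0,-12,7.5,24,0,0],[9.4,0,-16,10,32,0,0],[9.4,0,-20,12.5,40,0,0]]]'

```text
time: 2.0
eef_pos: [0.4749, -0.1392, 0.2261]
tool_rot: [0.386, 0.593, -0.384, 0.594]
contact_force: [0.8, 0.9, 0.6]
finger_gap: 1.0
```

```bash
python3 -c "
from h import *
plan([.4917,-.3052,.17],.195)"
```

```text
t 2.0 pos [ 0.4749 -0.1392  0.2261] yaw 0.419 tilt 0.13 j [-0.29  0.18  0.58  1.92 -0.11  1.07  0.75] F [0.8 0.9 0.6] gap 94.0
 -> shift cm [ 5.6  -5.23 15.85] rot deg [12.84 -0.02 -0.13]
```

apply_moves --commands '[[[9.4,1,-1.3,4,4,0,0],[9.4,2,-2.6,8,8,0,0],[9.4,4,-4,12,12.8,0,0],[9.4,5.6,-5.2,15.9,12.8,0,0],[9.4,5.6,-5.2,15.9,12.8,0,0]]]'

```text
time: 2.5
eef_pos: [0.4903, -0.3103, 0.1679]
tool_rot: [0.45, 0.545, -0.451, 0.545]
contact_force: [-0.7, 0.4, 0.0]
finger_gap: 1.002
```

```bash
python3 -c "
from h import *
plan([.4917,-.3052,.038],.195)
T=np.array(calibration('top')['world_from_camera'])
im,d=grab_frame('top');P=cloud('top',d)
im2,d2=grab_frame('side');P2=cloud('side',d2)
cv2.imwrite('pics/c1.png',np.hstack([cv2.resize(im[130:250,370:490],(400,400)),cv2.resize(im2[140:280,290:430],(400,400))])[...,::-1])"
```

```text
t 2.5 pos [ 0.4903 -0.3103  0.1679] yaw 0.19 tilt 0.07 j [ 0.01  0.44  0.65  1.78 -0.3   1.02  0.96] F [-0.7  0.4  0. ] gap 94.2
 -> shift cm [12.99  0.25 -0.48] rot deg [-0.27  0.02  0.07]
```

View pics/c1.png

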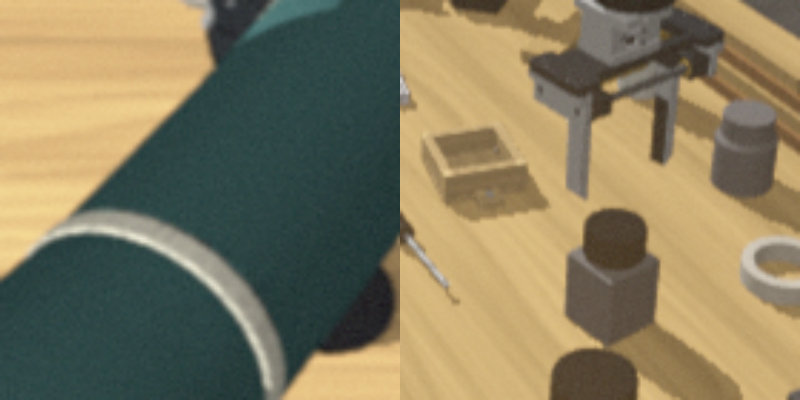

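apply_moves --commands '[[[9.4,0,0.2,-0.5,-0.3,0,0],[9.4,3,0.2,-0.5,-0.3,0,0],[9.4,6,0.2,-0.5,-0.3,0,0],[9.4,8,0.2,-0.5,-0.3,0,0],[9.4,10,0.2,-0.5,-0.3,0,0]]]'

```text
time: 3.1
eef_pos: [0.4936, -0.2989, 0.0692]
tool_rot: [0.448, 0.548, -0.446, 0.548]
contact_force: [0.9, -0.4, 0.2]
finger_gap: 1.001
```

```bash
python3 -c "
from h import *
plan([.4917,-.3052,.038],.195)"
```

```text
t 3.1 pos [ 0.4936 -0.2989  0.0692] yaw 0.202 tilt 0.14 j [ 0.06  0.56  0.57  1.86 -0.4   0.83  1.03] F [ 0.9 -0.4  0.2] gap 94.1
 -> shift cm [ 3.12 -0.32  0.58] rot deg [ 0.4  -0.06 -0.13]
```

apply_moves --commands '[[[9.4,0,-0.3,0.6,0.4,0,0],[9.4,0,-0.3,0.6,0.4,0,0]]]'

```text
time: 3.3
eef_pos: [0.4922, -0.3053, 0.0702]
tool_rot: [0.45, 0.546, -0.448, 0.547]
contact_force: [-0.4, 0.4, 0.5]
finger_gap: 0.998
```

```bash
python3 -c "
from h import *
plan([.4917,-.3052,.038],.195)"
```

```text
t 3.3 pos [ 0.4922 -0.3053  0.0702] yaw 0.195 tilt 0.17 j [ 0.07  0.56  0.57  1.86 -0.4   0.84  1.04] F [-0.4  0.4  0.5] gap 93.8
 -> shift cm [ 3.22 -0.06 -0.01] rot deg [ 0.03 -0.05 -0.16]
```

Good. Descend and grip the body at ~30 N.

apply_moves --commands '[[[9.4,1,0,0,0,0,0],[9.4,2.2,0,0,0,0,0],[9.4,3.2,0,0,0,0,0],[9.4,3.2,0,0,0,0,0],[9.4,3.2,0,0,0,0,0]]]' --grip_force 30

```text
time: 3.8
eef_pos: [0.4922, -0.3052, 0.038]
tool_rot: [0.45, 0.546, -0.448, 0.547]
contact_force: [0.5, -0.4, 0.4]
finger_gap: 1.0
```

apply_moves --commands '[[[6.0,0,0,0,0,0,0],[6.0,0,0,0,0,0,0],[6.0,0,0,0,0,0,0],[6.0,0,0,0,0,0,0],[6.0,0,0,0,0,0,0]]]'

```text
time: 4.3
eef_pos: [0.4922, -0.3053, 0.0382]
tool_rot: [0.45, 0.546, -0.448, 0.547]
contact_force: [-0.7, 0.3, 3.3]
finger_gap: 0.701
```

```bash
python3 -c "
from h import *
plan([.4907,-.0077,.038],-.163)"
```

```text
t 4.3 pos [ 0.4922 -0.3053  0.0382] yaw 0.195 tilt 0.15 j [ 0.09  0.61  0.54  1.87 -0.44  0.78  1.06] F [-0.7  0.3  3.3] gap 65.9
 -> shift cm [  0.06   5.63 -29.22] rot deg [20.53 -0.08 -0.13]
```

apply_moves --commands '[[[6.0,-1,0,0,0,0,0],[6.0,-3,0,0,0,0,0],[6.0,-6,0,0,0,0,0],[6.0,-8,0,0,0,0,0],[6.0,-8,0,0,0,0,0]]]'

```text
time: 4.8
eef_pos: [0.493, -0.306, 0.1206]
tool_rot: [0.45, 0.545, -0.448, 0.548]
contact_force: [0.9, 0.2, -7.7]
finger_gap: 0.702
```

apply_moves --commands '[[[6.0,0,0.5,-2,2,0,0],[6.0,0,1.1,-5.5,6,0,0],[6.0,0,1.8,-9,10,0,0],[6.0,0,2.4,-12.5,14,0,0],[6.0,0,3,-16,18,0,0]]]'

```text
time: 5.3
eef_pos: [0.4904, -0.1416, 0.1196]
tool_rot: [0.531, 0.468, -0.528, 0.469]
contact_force: [0.3, 1.0, -7.7]
finger_gap: 0.705
```

```bash
python3 -c "
from h import *
plan([.4907,-.0077,.12],-.163)"
```

```text
t 5.3 pos [ 0.4904 -0.1416  0.1196] yaw -0.122 tilt 0.22 j [-0.35  0.39  0.7   2.   -0.33  0.86  0.4 ] F [ 0.3  1.  -7.7] gap 66.2
 -> shift cm [ -0.04  -1.59 -13.29] rot deg [ 2.36 -0.05 -0.22]
```

apply_moves --commands '[[[6.0,0,-0.4,-4,1,0,0],[6.0,0,-0.9,-8,2,0,0],[6.0,0,-1.3,-11,2.4,0,0],[6.0,0,-1.6,-13.3,2.4,0,0],[6.0,0,-1.6,-13.3,2.4,0,0]]]'

```text
time: 5.8
eef_pos: [0.4899, -0.0041, 0.1185]
tool_rot: [0.539, 0.459, -0.537, 0.459]
contact_force: [-0.3, 0.2, -7.7]
finger_gap: 0.701
```

apply_moves --commands '[[[6.0,0,0,0,0,0,0]]]'

```text
time: 5.9
eef_pos: [0.4893, -0.0042, 0.1179]
tool_rot: [0.538, 0.459, -0.538, 0.459]
contact_force: [-0.1, -0.9, -7.2]
finger_gap: 0.701
```

Run:
```python
from h import *
plan([.4907,-.0077,.048],-.163)
s=state();c=s["eef_pos"][:2]
ims=[]
for n in("side","top"):
    im,d=grab_frame(n);P=cloud(n,d)
    q=P.reshape(-1,3)
    for r in silhouettes("jar",n)[:2]:
        m=r["mask"]&(d>0);p=P[m];k=p[(p[:,2]>.085)&(p[:,2]<.15)&(np.linalg.norm(p[:,:2]-c,axis=1)<.06)]
        print(n,round(r["conf"],2),len(k),np.round(r["rect"]),np.round(np.percentile(p[:,2],[2,98]),3) if len(p) else 0)
        if len(k)>30: print(sqfit(k[:,:2],.066,c,-.16))
    k=q[(np.linalg.norm(q[:,:2]-[.491,-.008],axis=1)<.09)&(q[:,2]>.034)&(q[:,2]<.043)]
    if len(k)>30: print(n,"cradle",len(k),sqfit(k[:,:2],.086,[.491,-.008],-.16))
    ims.append(im)
cv2.imwrite("pics/c2.png",np.hstack([cv2.resize(ims[0][110:240,250:380],(400,400)),cv2.resize(ims[1][120:250,250:380],(400,400))])[...,::-1])
```

```text
t 5.9 pos [ 0.4893 -0.0042  0.1179] yaw -0.158 tilt 0.07 j [-0.63  0.35  0.69  2.05 -0.3   0.84  0.07] F [-0.1 -0.9 -7.2] gap 65.9
 -> shift cm [6.99 0.19 0.33] rot deg [ 0.27 -0.04 -0.05]
side 0.55 415 [302. 157. 327. 182.] [0.084 0.162]
(array([ 0.48855367, -0.00461392, -0.15496791]), np.float64(0.0013370558869900545))
side cradle 233 (array([ 0.48869587, -0.01234651, -0.17754116]), np.float64(0.0032400048586897143))
top cradle 181 (array([ 0.49077769, -0.00829883, -0.1738701 ]), np.float64(0.0028554637152005957))
```

View pics/c2.png

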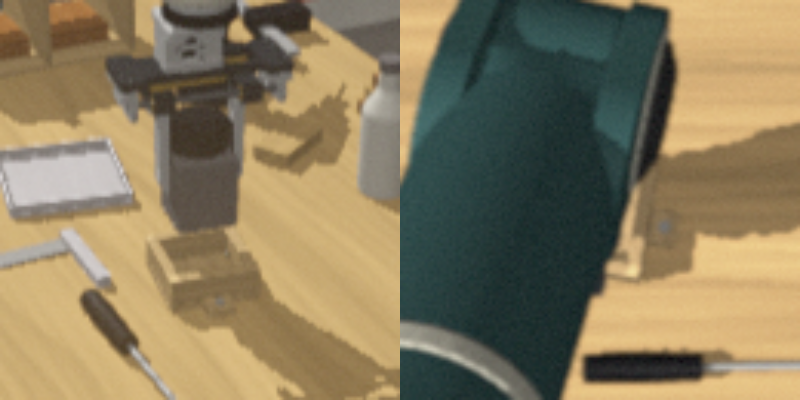

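apply_moves --commands '[[[6.0,0,0.25,0.3,0.4,0,0],[6.0,1,0.25,0.3,0.4,0,0],[6.0,2,0.25,0.3,0.4,0,0],[6.0,3,0.25,0.3,0.4,0,0],[6.0,3,0.25,0.3,0.4,0,0]]]'

```text
time: 6.6
eef_pos: [0.4907, -0.0084, 0.0866]
tool_rot: [-0.54, -0.457, 0.54, -0.456]
contact_force: [-0.1, 0.2, -7.7]
finger_gap: 0.705
```

```bash
python3 -c "
from h import *
plan([.4911,-.0077,.047],-.165)"
```

```text
t 6.6 pos [ 0.4907 -0.0084  0.0866] yaw -0.167 tilt 0.05 j [-0.59  0.41  0.66  2.06 -0.35  0.78  0.11] F [-0.1  0.2 -7.7] gap 66.3
 -> shift cm [ 3.96  0.03 -0.08] rot deg [-0.13  0.    0.05]
```

apply_moves --commands '[[[6.0,0.5,0,-0.1,-0.1,0,0],[6.0,1,0,-0.1,-0.1,0,0],[6.0,1.4,0,-0.1,-0.1,0,0],[6.0,1.8,0,-0.1,-0.1,0,0],[6.0,1.8,0,-0.1,-0.1,0,0]]]'

```text
time: 7.1
eef_pos: [0.4906, -0.0075, 0.0681]
tool_rot: [-0.539, -0.457, 0.54, -0.457]
contact_force: [-0.4, 0.0, -7.9]
finger_gap: 0.699
```

```bash
python3 -c "
from h import *
plan([.4911,-.0077,.047],-.165)"
```

```text
t 7.1 pos [ 0.4906 -0.0075  0.0681] yaw -0.166 tilt 0.09 j [-0.57  0.44  0.63  2.07 -0.38  0.75  0.14] F [-0.4  0.  -7.9] gap 65.7
 -> shift cm [2.11 0.06 0.02] rot deg [-0.03  0.02  0.09]
```

apply_moves --commands '[[[6.0,0.6,0,0,0,0,0],[6.0,1.2,0,0,0,0,0],[6.0,1.7,0,0,0,0,0],[6.0,2.0,0,0,0,0,0],[6.0,2.1,0,0,0,0,0]]]'

```text
time: 7.6
eef_pos: [0.4904, -0.0075, 0.0467]
tool_rot: [-0.539, -0.457, 0.54, -0.457]
contact_force: [0.0, -0.7, -6.9]
finger_gap: 0.698
```

```bash
python3 -c "
from h import *
plan([.4911,-.0077,.047],-.165)"
```

```text
t 7.6 pos [ 0.4904 -0.0075  0.0467] yaw -0.166 tilt 0.12 j [-0.55  0.48  0.61  2.08 -0.42  0.7   0.17] F [ 0.  -0.7 -6.9] gap 65.7
 -> shift cm [-0.03  0.07  0.01] rot deg [-0.04  0.03  0.11]
```

Nearly touching; a last 1 mm, then release and rise.

apply_moves --commands '[[[6.0,0.1,0,0,0,0,0],[6.0,0.15,0,0,0,0,0],[9.4,0.15,0,0,0,0,0],[9.4,0.15,0,0,0,0,0],[9.4,0.15,0,0,0,0,0]]]'

```text
time: 8.1
eef_pos: [0.4908, -0.0075, 0.0455]
tool_rot: [-0.539, -0.457, 0.54, -0.457]
contact_force: [-0.5, -0.2, -1.2]
finger_gap: 0.919
```

apply_moves --commands '[[[9.4,0,0,0,0,0,0],[9.4,-2,0,0,0,0,0],[9.4,-5,0,0,0,0,0],[9.4,-9,0,0,0,0,0],[9.4,-9,0,0,0,0,0]]]'

```text
time: 8.6
eef_pos: [0.4931, -0.0076, 0.1394]
tool_rot: [0.541, 0.456, -0.538, 0.458]
contact_force: [0.4, 0.7, -1.0]
finger_gap: 1.001
```

Run:
```python
from h import *
im,d=grab_frame("side");P=cloud("side",d);c=np.array([.4907,-.0078])
for t in("jar","cap"):
  for r in silhouettes(t,"side")[:3]:
    m=r["mask"]&(d>0);p=P[m];p=p[np.linalg.norm(p[:,:2]-c,axis=1)<.07]
    if len(p)<40: continue
    print(t,round(r["conf"],2),len(p),np.round(np.percentile(p[:,2],[2,98]),3))
    k=p[(p[:,2]>.045)&(p[:,2]<.084)]
    if t=="jar":print(sqfit(k[:,:2],.066,c,-.16))
    else:
        k=p[(p[:,2]>.095)&(p[:,2]<.117)];print(circ(k[:,:2],.0305,c), p[p[:,2]>.12].mean(0))
plan([.4907,-.0078,.09],-.165)
cv2.imwrite("pics/c3.png",cv2.resize(im[110:240,250:380],(500,500))[...,::-1])
```

```text
jar 0.8 404 [0.037 0.09 ]
(array([ 0.48963899, -0.00814945, -0.16283514]), np.float64(0.001278645809404108))
cap 0.52 293 [0.09  0.127]
[ 0.48899512 -0.00663376] [ 0.48656276 -0.01193413  0.12333218]
t 8.75 pos [ 0.4908 -0.0072  0.1353] yaw -0.165 tilt 0.07 j [-0.65  0.33  0.71  2.03 -0.27  0.88  0.05] F [-0.3  0.7 -0.9] gap 93.8
 -> shift cm [4.53 0.   0.06] rot deg [-0.01 -0.    0.07]
```

View pics/c3.png

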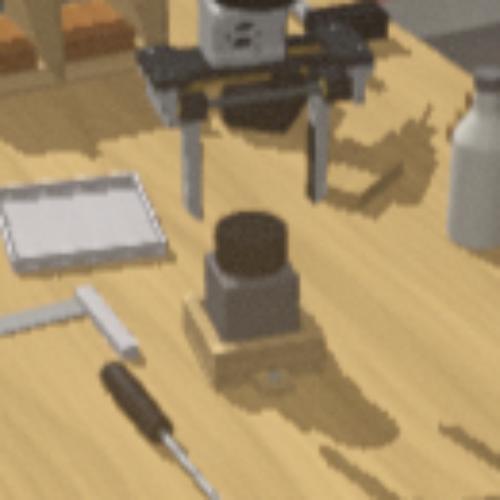

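apply_moves --commands '[[[9.4,0,0,0,8.5,0,0],[9.4,0,0,0,17,0,0],[9.4,0,0,0,25.5,0,0],[9.4,0,0,0,34,0,0],[9.4,0,0,0,42,0,0]]]'

```text
time: 9.25
eef_pos: [0.4902, -0.0074, 0.1342]
tool_rot: [-0.667, -0.231, 0.669, -0.231]
contact_force: [0.3, -0.3, -0.8]
finger_gap: 1.003
```

apply_moves --commands '[[[9.4,0,0,0,8.5,0,0],[9.4,0,0,0,17,0,0],[9.4,0,0,0,25.5,0,0],[9.4,0,0,0,34,0,0],[9.4,0,0,0,42,0,0]]]'

```text
time: 9.75
eef_pos: [0.4896, -0.0076, 0.1333]
tool_rot: [-0.705, 0.026, 0.708, 0.025]
contact_force: [0.1, -0.8, 0.8]
finger_gap: 1.006
```

```bash
python3 -c "
from h import *
plan([.4907,-.0078,.094],-.165-2.5)"
```

```text
t 9.75 pos [ 0.4896 -0.0076  0.1333] yaw -1.644 tilt 0.26 j [-0.9   0.45  1.06  2.03 -0.49  0.94 -1.22] F [ 0.1 -0.8  0.8] gap 94.6
 -> shift cm [ 3.93  0.01 -0.12] rot deg [58.51  0.16 -0.22]
```

apply_moves --commands '[[[9.4,0,0,-0.1,0,0.1,-0.2],[9.4,1,0,-0.1,0,0.1,-0.2],[9.4,2,0,-0.1,0,0.1,-0.2],[9.4,3,0,-0.1,0,0.1,-0.2],[9.4,3,0,-0.1,0,0.1,-0.2]]]' --grip_force 25

```text
time: 10.25
eef_pos: [0.4897, -0.0079, 0.1018]
tool_rot: [-0.705, 0.025, 0.708, 0.026]
contact_force: [-0.6, 1.1, 0.1]
finger_gap: 1.001
```

```bash
python3 -c "
from h import *
plan([.4903,-.0078,.095],-1.644)"
```

```text
t 10.25 pos [ 0.4897 -0.0079  0.1018] yaw -1.643 tilt 0.26 j [-0.84  0.5   1.    2.06 -0.55  0.88 -1.17] F [-0.6  1.1  0.1] gap 94.1
 -> shift cm [ 0.68 -0.01 -0.06] rot deg [0.05 0.25 0.07]
```

apply_moves --commands '[[[9.4,0.4,0,-0.1,0,0.2,0],[9.4,0.7,0,-0.1,0,0.2,0],[5.5,0.7,0,-0.1,0,0.2,0],[5.5,0.7,0,-0.1,0,0.2,0],[5.5,0.7,0,-0.1,0,0.2,0]]]'

```text
time: 10.75
eef_pos: [0.4908, -0.0079, 0.0949]
tool_rot: [-0.706, 0.025, 0.707, 0.026]
contact_force: [-0.8, 0.7, -1.2]
finger_gap: 0.778
```

apply_moves --commands '[[[5.5,0,0,0,0,0,0],[5.5,0,0,0,0,0,0],[5.5,0,0,0,0,0,0]]]'

```text
time: 11.05
eef_pos: [0.4909, -0.0078, 0.0951]
tool_rot: [-0.707, 0.025, 0.707, 0.026]
contact_force: [-0.5, 0.3, 2.9]
finger_gap: 0.637
```

```bash
python3 -c "
from h import *
plan([.4903,-.0078,.095],-1.644);print(state()['ft_torque'])"
```

```text
t 11.05 pos [ 0.4909 -0.0078  0.0951] yaw -1.643 tilt 0.08 j [-0.83  0.51  0.99  2.06 -0.57  0.87 -1.16] F [-0.5  0.3  2.9] gap 59.9
 -> shift cm [0.01 0.   0.06] rot deg [0.06 0.02 0.08]
[0.11327988 0.2655655  0.08709878]
```

apply_moves --commands '[[[5.5,0,0,0,-7,0,0],[5.5,-0.05,0,0,-15,0,0],[5.5,-0.1,0,0,-23,0,0],[5.5,-0.15,0,0,-31,0,0],[5.5,-0.2,0,0,-38,0,0]]]'

```text
time: 11.55
eef_pos: [0.4908, -0.0079, 0.0971]
tool_rot: [0.676, 0.208, -0.676, 0.207]
contact_force: [-0.2, -0.7, -1.1]
finger_gap: 0.64
```

```bash
python3 -c "
from h import *
plan([.4908,-.0078,.098],-1.644+.66);print(state()['ft_torque'])"
```

```text
t 11.55 pos [ 0.4908 -0.0079  0.0971] yaw -0.974 tilt 0.08 j [-0.72  0.43  0.82  2.06 -0.44  0.83 -0.61] F [-0.2 -0.7 -1.1] gap 60.2
 -> shift cm [-0.09 -0.01 -0.  ] rot deg [ 0.57 -0.04  0.07]
[-0.09891496  0.09778641  0.01913516]
```

apply_moves --commands '[[[5.5,-0.05,0,0,-8,0,0],[5.5,-0.1,0,0,-16,0,0],[5.5,-0.16,0,0,-24,0,0],[5.5,-0.21,0,0,-32,0,0],[5.5,-0.27,0,0,-40,0,0]]]'

```text
time: 12.05
eef_pos: [0.4908, -0.0079, 0.0999]
tool_rot: [0.563, 0.429, -0.563, 0.428]
contact_force: [-0.2, 0.8, -0.4]
finger_gap: 0.642
```

apply_moves --commands '[[[5.5,-0.05,0,0,-8,0,0],[5.5,-0.1,0,0,-16,0,0],[5.5,-0.16,0,0,-24,0,0],[5.5,-0.21,0,0,-32,0,0],[5.5,-0.27,0,0,-40,0,0]]]'

```text
time: 12.55
eef_pos: [0.4906, -0.0076, 0.1025]
tool_rot: [0.381, 0.596, -0.38, 0.595]
contact_force: [-0.6, 1.2, -0.8]
finger_gap: 0.642
```

```bash
python3 -c "
from h import *
plan([.4908,-.0078,.1025],-1.644+.66+1.4);print(state()['ft_torque'])
im,d=grab_frame('side');cv2.imwrite('pics/c4.png',cv2.resize(im[130:220,270:360],(500,500))[...,::-1])"
```

```text
t 12.55 pos [ 0.4906 -0.0076  0.1025] yaw 0.434 tilt 0.1 j [-0.46  0.35  0.49  2.05 -0.23  0.8   0.6 ] F [-0.6  1.2 -0.8] gap 60.4
 -> shift cm [0.   0.01 0.02] rot deg [ 1.02 -0.1  -0.01]
[ 0.41019354  0.24957721 -0.01493104]
```

View pics/c4.png

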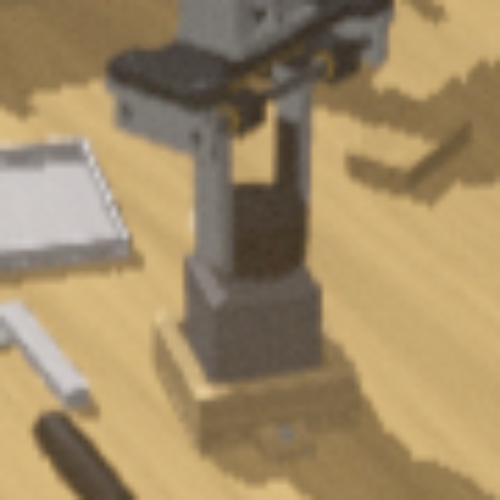

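apply_moves --commands '[[[5.5,-0.05,0,0,-8,0,0],[5.5,-0.1,0,0,-16,0,0],[5.5,-0.16,0,0,-24,0,0],[5.5,-0.21,0,0,-32,0,0],[5.5,-0.27,0,0,-40,0,0]]]'

```text
time: 13.1
eef_pos: [0.4902, -0.0077, 0.1051]
tool_rot: [0.15, 0.692, -0.149, 0.69]
contact_force: [-1.4, 1.6, -0.9]
finger_gap: 0.642
```

apply_moves --commands '[[[5.5,-0.05,0,0,-8,0,0],[5.5,-0.1,0,0,-16,0,0],[5.5,-0.16,0,0,-24,0,0],[5.5,-0.21,0,0,-32,0,0],[5.5,-0.27,0,0,-40,0,0]]]'

```text
time: 13.6
eef_pos: [0.4899, -0.0079, 0.1077]
tool_rot: [-0.096, 0.701, 0.097, 0.7]
contact_force: [-1.9, -0.1, -0.9]
finger_gap: 0.643
```

```bash
python3 -c "
from h import *
plan([.4908,-.0078,.108],-1.644+.66+2.8);print(state()['ft_torque'])"
```

```text
t 13.6 pos [ 0.4899 -0.0079  0.1077] yaw 1.844 tilt 0.14 j [-0.22  0.31  0.21  2.04 -0.09  0.8   1.88] F [-1.9 -0.1 -0.9] gap 60.5
 -> shift cm [-0.03 -0.01  0.09] rot deg [ 1.61 -0.09 -0.11]
[-0.01123302  0.24085889  0.01087174]
```

apply_moves --commands '[[[5.5,-0.05,0,0.05,-8,0,0],[5.5,-0.1,0,0.05,-16,0,0],[5.5,-0.16,0,0.05,-24,0,0],[5.5,-0.18,0,0.05,-32,0,0],[5.5,-0.2,0,0.05,-38,0,0]]]'

```text
time: 14.1
eef_pos: [0.4905, -0.0086, 0.1099]
tool_rot: [-0.319, 0.631, 0.32, 0.63]
contact_force: [-1.7, -4.6, 6.1]
finger_gap: 0.643
```

apply_moves --commands '[[[5.5,-0.1,0,0,0,0,0],[5.5,-0.3,0,0,0,0,0],[5.5,-0.5,0,0,0,0,0],[5.5,-0.5,0,0,0,0,0]]]'

```text
time: 14.5
eef_pos: [0.4906, -0.0084, 0.1152]
tool_rot: [-0.319, 0.631, 0.32, 0.631]
contact_force: [0.4, -0.5, -0.7]
finger_gap: 0.643
```

```bash
python3 -c "
from h import *
plan([.4908,-.0078,.108],-1.644+.66+3.5);print(state()['ft_torque'])
im,d=grab_frame('side');cv2.imwrite('pics/c5.png',cv2.resize(im[130:220,270:360],(500,500))[...,::-1])"
```

```text
t 14.5 pos [ 0.4906 -0.0084  0.1152] yaw 2.507 tilt 0.1 j [-0.12  0.3   0.08  2.03 -0.03  0.82  2.49] F [ 0.4 -0.5 -0.7] gap 60.4
 -> shift cm [0.72 0.02 0.06] rot deg [-0.5 -0.  -0.1]
[ 0.07132265  0.04290175 -0.01302004]
```

View pics/c5.png

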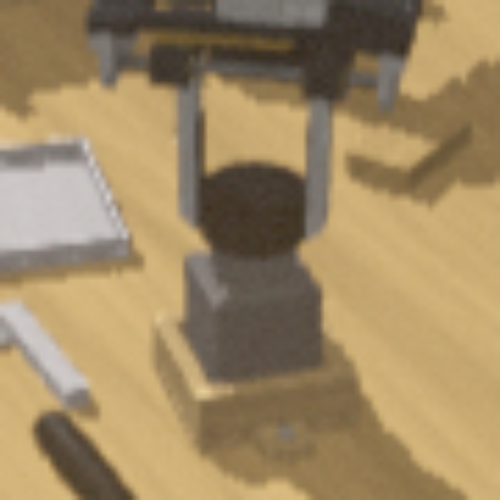

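apply_moves --commands '[[[5.5,-0.7,0,0,0,0,0],[5.5,-1.7,0,0,0,0,0],[5.5,-3,0,0,0,0,0],[5.5,-5,0,0,0,0,0],[5.5,-6.5,0,0,0,0,0]]]'

```text
time: 15.05
eef_pos: [0.491, -0.0085, 0.1822]
tool_rot: [-0.319, 0.631, 0.32, 0.631]
contact_force: [0.6, -0.2, -0.6]
finger_gap: 0.643
```

```bash
python3 -c "
from h import *
plan([.4395,.264,.15],2.507)"
```

```text
t 15.05 pos [ 0.491  -0.0085  0.1822] yaw 2.507 tilt 0.06 j [-0.12  0.2   0.09  1.97 -0.02  0.97  2.48] F [ 0.6 -0.2 -0.6] gap 60.4
 -> shift cm [ 3.24 20.3  18.9 ] rot deg [ 0.02  0.04 -0.04]
```

apply_moves --commands '[[[5.5,0,2.5,2.3,0,0,0],[5.5,0,5.4,5,0,0,0],[5.5,0,8.4,7.8,0,0,0],[5.5,0,11.4,10.6,0,0,0],[5.5,0,14.4,13.4,0,0,0]]]'

```text
time: 15.55
eef_pos: [0.4541, 0.1863, 0.1837]
tool_rot: [-0.319, 0.63, 0.319, 0.632]
contact_force: [0.3, -0.5, -0.5]
finger_gap: 0.643
```

apply_moves --commands '[[[5.5,0,2.5,2.3,0,0,0],[5.5,1,4.5,4.2,0,0,0],[5.5,3,5.9,5.5,0,0,0],[5.5,5,5.9,5.5,0,0,0],[5.5,7,5.9,5.5,0,0,0]]]'

```text
time: 16.05
eef_pos: [0.4394, 0.2665, 0.1142]
tool_rot: [-0.319, 0.63, 0.32, 0.632]
contact_force: [0.3, -0.2, -1.1]
finger_gap: 0.642
```

```bash
python3 -c "
from h import *
plan([.4395,.264,.009],2.507)
im,d=grab_frame('side');cv2.imwrite('pics/c6.png',cv2.resize(im[90:220,230:360],(500,500))[...,::-1])"
```

```text
t 16.05 pos [0.4394 0.2665 0.1142] yaw 2.508 tilt 0.18 j [-0.52  0.34 -0.1   1.97  0.05  0.83  1.86] F [ 0.3 -0.2 -1.1] gap 60.4
 -> shift cm [10.52 -0.15 -0.23] rot deg [0.06 0.17 0.04]
```

View pics/c6.png

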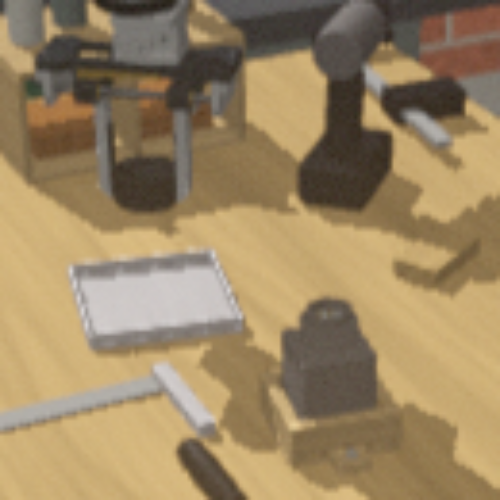

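Cap held level over the tray (145,185), open-necked jar still in the cradle (330,360). Lower.

apply_moves --commands '[[[5.5,2,-0.1,-0.2,0,0.2,0],[5.5,4,-0.1,-0.2,0,0.2,0],[5.5,6,-0.1,-0.2,0,0.2,0],[5.5,7.5,-0.1,-0.2,0,0.2,0],[5.5,8.5,-0.1,-0.2,0,0.2,0]]]'

```text
time: 16.6
eef_pos: [0.4381, 0.2631, 0.0265]
tool_rot: [-0.32, 0.632, 0.319, 0.63]
contact_force: [-0.6, 0.6, -0.1]
finger_gap: 0.642
```

apply_moves --commands '[[[5.5,0.4,0,0,0,0,0],[5.5,0.7,0,0,0,0,0],[5.5,1,0,0,0,0,0],[5.5,1.3,0,0,0,0,0],[5.5,1.5,0,0,0,0,0]]]'

```text
time: 17.1
eef_pos: [0.4382, 0.2631, 0.0115]
tool_rot: [-0.32, 0.632, 0.319, 0.63]
contact_force: [1.2, -0.3, -0.9]
finger_gap: 0.637
```

```bash
python3 -c "
from h import *
plan([.4395,.264,.0085],2.507)"
```

```text
t 17.1 pos [0.4382 0.2631 0.0115] yaw 2.507 tilt 0.21 j [-0.53  0.5  -0.09  2.02  0.07  0.62  1.84] F [ 1.2 -0.3 -0.9] gap 59.9
 -> shift cm [ 0.3  -0.05  0.15] rot deg [ 0.01 -0.21 -0.01]
```

apply_moves --commands '[[[5.5,0.1,0,0,0,0,0],[5.5,0.2,0,0,0,0,0],[5.5,0.27,0,0,0,0,0],[5.5,0.3,0,0,0,0,0],[5.5,0.3,0,0,0,0,0]]]'

```text
time: 17.6
eef_pos: [0.4382, 0.2631, 0.0086]
tool_rot: [-0.32, 0.632, 0.319, 0.63]
contact_force: [-0.5, 0.0, -0.3]
finger_gap: 0.638
```

```bash
python3 -c "
from h import *
plan([.4395,.264,.0085],2.507)"
```

```text
t 17.6 pos [0.4382 0.2631 0.0086] yaw 2.507 tilt 0.21 j [-0.53  0.51 -0.09  2.03  0.08  0.61  1.84] F [-0.5  0.  -0.3] gap 59.9
 -> shift cm [ 0.01 -0.05  0.15] rot deg [ 0.01 -0.21 -0.01]
```

Contact not yet clear; go 1.5 mm further, then open to 7.6 cm and rise.

apply_moves --commands '[[[5.5,0.07,0,0,0,0,0],[5.5,0.12,0,0,0,0,0],[5.5,0.12,0,0,0,0,0]]]'

```text
time: 17.9
eef_pos: [0.4383, 0.2631, 0.008]
tool_rot: [-0.32, 0.632, 0.319, 0.63]
contact_force: [-5.0, -2.1, 16.1]
finger_gap: 0.639
```

apply_moves --commands '[[[7.6,0,0,0,0,0,0],[7.6,0,0,0,0,0,0],[7.6,0,0,0,0,0,0],[7.6,0,0,0,0,0,0],[7.6,0,0,0,0,0,0]]]'

```text
time: 18.4
eef_pos: [0.4382, 0.2631, 0.0079]
tool_rot: [-0.32, 0.632, 0.319, 0.63]
contact_force: [-1.1, 0.2, 0.3]
finger_gap: 0.806
```

apply_moves --commands '[[[7.6,-1,0,0,0,0,0],[7.6,-3,0,0,0,0,0],[7.6,-6,0,0,0,0,0],[7.6,-10,0,0,0,0,0],[7.6,-14,0,0,0,0,0]]]'

```text
time: 18.9
eef_pos: [0.4382, 0.2633, 0.15]
tool_rot: [-0.32, 0.632, 0.319, 0.63]
contact_force: [1.1, 0.1, -0.4]
finger_gap: 0.808
```

Run:
```python
from h import *
plan([.4395,.264,.15],2.507)
im,d=grab_frame("side");P=cloud("side",d)
q=P.reshape(-1,3)
k=q[(np.linalg.norm(q[:,:2]-[.44,.264],axis=1)<.05)&(q[:,2]>.012)&(q[:,2]<.06)];print("cap z pct",np.percentile(k[:,2],[50,90,98]).round(4),"top mean",k[k[:,2]>.033].mean(0).round(4))
A=k[k[:,2]>.033];n=np.linalg.svd(A-A.mean(0))[2][2];print("tilt",np.arccos(abs(n[2])))
j=q[(np.linalg.norm(q[:,:2]-[.4907,-.0078],axis=1)<.05)&(q[:,2]>.045)];k=j[j[:,2]<.084]
print("jar",sqfit(k[:,:2],.066,[.49,-.008],-.16),"top",np.percentile(j[:,2],99))
cv2.imwrite("pics/c7.png",cv2.resize(im[90:220,200:360],(640,520))[...,::-1])
```

```text
t 18.9 pos [0.4382 0.2633 0.15  ] yaw 2.507 tilt 0.22 j [-0.51  0.29 -0.11  1.94  0.04  0.92  1.87] F [ 1.1  0.1 -0.4] gap 75.9
 -> shift cm [-0.   -0.06  0.13] rot deg [ 0.01 -0.22 -0.01]
cap z pct [0.0337 0.0386 0.0404] top mean [0.4353 0.2602 0.0368]
tilt 0.027047460877799658
jar (array([ 0.48997236, -0.00792096, -0.15309246]), np.float64(0.001099032827259809)) top 0.12043958037665316
```

View pics/c7.png

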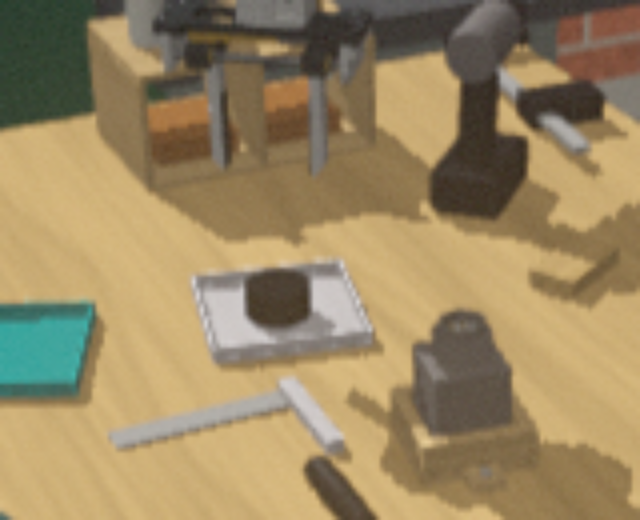

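Cap flat in the metal tray (278,297), jar in the cradle (463,380), gripper clear. Handing in.

```bash
python3 -c "
from station import *
print(hand_in())"
```

```text
the job is handed in; nothing more can be done
None
```

I stood the jar in the cradle by its body and released it. I then unscrewed the cap in one grip of about 4.2 rad, lifted it off, and laid it in the metal tray with the gripper clear. I handed the job in at about 19 s; `hand_in()` gives no verdict.

What the last checks showed, from the side camera:
- **Jar:** it stands within about 1 mm of the cradle centre. Its neck top reads about 0.120 m, against 0.119 m expected for a seated jar.
- **Cap:** its top reads about 0.037 m, against 0.036 m expected, with a tilt of about 0.03 rad. It lies within about 6 mm of the tray centre.
- **Wrist forces:** the highest I saw was about 17 N, when the cap met the tray floor. The limit is 120 N.
- **Bystanders:** I didn't measure them. The try square and the visible part of the screwdriver look unmoved in the last picture, and the gripper came near nothing else.

**Disagreement:** early on, the side camera put the cradle about 4 mm off from the top camera's estimate. I used the top camera, and the jar went in without touching the walls.

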